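# Index the sample arm one hole towards the microscope

## Task

Bring the wood sample one station nearer the microscope: put a fingertip through the pull ring on the sample arm and lift the spring pin out of its hole, swing the arm to the very next hole on the microscope's side, then let the ring down so that the pin springs fully home there and take the finger out of the ring. Only hook the ring from beneath, do not pinch or strain it; do not swing the arm the other way or beyond that next hole. Leave the block, jar and wood slice on the bench where they are.

Things in the scene. Friction and masses are not known exactly. Their poses are not given: they have to be found in the camera images.
- stage: Fixed grey index stage on the bench. Origin on the bench under the vertical pivot; its -x axis points from the pivot (across in front of the robot, roughly to the robot's right) to the middle hole, z up. An arc-shaped plate, 165 to 215 mm from the pivot, top 30 mm above the bench, has five 13 mm brass-rimmed holes at radius 190 mm, 24 degrees (0.419 rad, about 79 mm) apart.
- swing_arm (a joint): Angle of the aluminium arm (34 mm wide, with a fixed 84 mm wood slice on it, top 61 mm above the bench) about the pivot: 0 (start) when its pin is in the middle hole, positive anticlockwise seen from above (ring end moves towards the stage's -y), next holes at +0.419 and -0.419. Range +-0.95. Light drag, stays where left; about +-0.01 of play in a hole.
- pin (a joint): Height of the spring pin above its seated position (m): 0 fully home, 0.014 the round tip stands on the plate's top, 0.034 the stop. It must be raised 15 mm or more for the arm to swing free; about 20 mm is comfortable. The spring pushes it down with about 6 N at 0 and 8 N at 0.020. Released within about 4 mm of a hole the round tip centres itself.
- pivot (a point): Point on the arm's vertical pivot axis, 46 mm above the bench. Fixed.
- ring_center (a point): Centre of the pull ring: polished slippery steel, 54 mm inside diameter, round bar 7 mm thick, rigid on the pin at the arm's end, rising and swinging with it. Its plane leans 30 degrees from upright, top nearer the pivot, and is otherwise square across the arm. Centre 116 mm above the bench when home, 175 mm from the pivot axis. Axes: x along the arm towards the pivot, z up.
- ring_top (a point): Mid-point of the ring's top bar (centre of the 7 mm bar), 143 mm above the bench when home, 160 mm from the pivot axis; to be hooked from beneath. A finger pointing down and towards the pivot, 30 to 45 degrees from vertical and in line with the arm, passes through the ring and can go 25 mm past its centre before meeting anything.
- microscope: Fixed white-and-black digital microscope, base 130 x 100 mm, about 215 mm tall, on one side of the stage (about 175 mm beside the pivot, either nearer the robot or further from it): the arm is to go to the hole on its side. Origin under the centre of its base.
- sample_box: Fixed open wooden box, 120 x 100 x 50 mm, with wood samples, on the other side of the stage. Origin under its centre. Not to be used.
- block: Loose wooden block 70 x 45 x 25 mm, a bystander. Origin under its centre.
- jar: Loose amber glass jar, 52 mm across, 75 mm tall, a bystander. Origin under its centre.
- slice: Loose round wood slice, 64 mm across, 14 mm thick, lying flat, a bystander. Origin under its centre.
Things that resemble listed ones, but are neither listed nor needed, are in the scene too. There is more than one size of the microscope; the job needs the middle-sized.

How it is judged:
On the way, in this order (a step that is already met when the one before it is completed fails the run):
1. the ring has lifted the pin clear of its hole while the arm is still there (value of joint pin above 0.0145 m and value of joint swing_arm between -0.15 and 0.15 rad), for 0.1 s.
2. with the pin up, the arm has swung more than half-way to the next hole on the microscope's side (value of joint pin above 0.01 m and ((y of microscope in the frame of stage below 0 m and value of joint swing_arm between 0.22 and 0.6 rad) or (y of microscope in the frame of stage above 0 m and value of joint swing_arm between -0.6 and -0.22 rad))), for 0.1 s.
At the end, for the whole second after the job is handed in: The pin is home (within 3 mm) in the next hole on the microscope's side (arm within 0.04 rad of 0.419 on that side), the arm is at rest, and block, jar and wood slice stand within 30 mm of where they were (value of joint pin below 0.003 m and ((y of microscope in the frame of stage below 0 m and value of joint swing_arm between 0.3789 and 0.4589 rad) or (y of microscope in the frame of stage above 0 m and value of joint swing_arm between -0.4589 and -0.3789 rad)) and velocity of joint swing_arm between -0.05 and 0.05 rad/s and distance of each of block, jar, slice from where it was at the start of the episode below 0.03 m); the robot touches nothing.
It fails at once if the arm swings more than 0.2 rad away from the microscope ((y of microscope in the frame of stage below 0 m and value of joint swing_arm below -0.2 rad) or (y of microscope in the frame of stage above 0 m and value of joint swing_arm above 0.2 rad)).
It fails at once if the arm swings beyond the next hole (more than 0.62 rad) ((y of microscope in the frame of stage below 0 m and value of joint swing_arm above 0.62 rad) or (y of microscope in the frame of stage above 0 m and value of joint swing_arm below -0.62 rad)).
It fails at once if the ring is pinched or strained (fingers on it with more than 35 N) (contact force between the fingers and pin above 35 N).
It fails at once if the block, jar or wood slice is pushed more than 30 mm or lifted (distance of any of block, jar, slice from where it was at the start of the episode above 0.03 m or height (world z) of any of block, jar, slice above 0.02 m).
It also fails if it takes over 45 s, if anything falls off the work surface, if the arm or the gripper's body presses on something with over 40 N, if the wrist force passes 120 N, or if a joint passes its speed limit or range.

## Robot

A 7-joint arm with a two-finger parallel gripper is mounted at the origin on the work surface. World frame = base frame: x ahead of the robot, y to its left, z up, the work surface at z = 0. Lengths are in m, angles in rad, forces in N, time in s.
With the tool pointing down it reaches from about 0.4 to 0.925 m from the base axis. Payload 4.1 kg.
Tool frame: the origin (TCP) lies at the centre of the arm's flange, where the gripper is bolted on; the fingertips stand 173 mm ahead of it and the grasp point (between the pads) lies 155 mm ahead of it (tcp_to_tips is the distance from the TCP to the fingertips, in m); z points along the fingers, y is the line along which they close (so a half turn about z gives the same grasp; the last joint's range is limited). The gripper opens to 85 mm and grips with 20 to 120 N. Pads are 22 mm wide; open, the fingers measure 114 mm over their backs; the gripper's body (76 mm by 85 mm) begins 54 mm behind the grasp point. The pads swing forward as they close: fully open they stand 13 mm farther back than shut.
Start: joints at [-0.099, 0.398, 0.045, 1.537, -0.019, 1.207, -0.051], TCP at [0.65, 0, 0.405] pointing down, gripper open.
Joint ranges: [-2.82, 2.82], [-0.49, 2.23], [-1.37, 1.46], [0, 2.46], [-1.36, 4.5], [0.23, 2], [-2.94, 2.94]. Speed limits (rad/s): [2.57, 2.57, 3.14, 3.14, 3.14, 3.14, 3.14].

## Interface

Orientations are given as a unit quaternion [x, y, z, w].
In Python, from cell import * gives the robot as it stands. The module is installed in compiled form; this text tells all that it offers.
- The arm moves only by the tool drive_tool, never from a script. Its argument "series" is a list of rows, each a list of 5 numbers: the closure, from 0 (fully open) to 1 (shut), then the shift along the world's x, y, z normalised to -1 to 1, where 1 is 50 cm, then the turn about the world's z normalised to -1 to 1, where 1 is 90 degrees. A call has 1 to 5 rows; each row is the pose to reach, as a shift and turn from the pose commanded when the call began; what a row does not reach only later rows make up. A row lasts 1/10 s, in which the tool goes at most 50 mm and 8.59 degrees, less where a joint would pass 70% of its speed; a pose out of reach is approached as far as the arm can. A call with a number of a shift or a turn outside -1 to 1 is refused whole. A call with a gripper value outside its range is refused whole. The fingers move at their own pace and stop on an object; the grip force is fixed at half the most. Time passes only in rows, so rows that repeat a pose let the fingers close. It gives the time, the measured TCP pose, the force, the opening and the grip force at its end, in the units of the state.
- get_state(): the state, without advancing time (a new reading comes with each control period).
- camera(name): name is "scene" or "side" or "wrist"; returns the picture (384x512x3 uint8, blue, green, red); there is no depth.
- camera_model(name): a dict with "vfov" (degrees; the focal length in pixels is half the picture's height over the tangent of half this angle, whatever the lens; pixels are square), "cx", "cy" (the principal point, pixels), "world_to_cam" (4x4, takes a point from world to camera coordinates); the wrist camera has in their place "mount" (4x4, takes a point from camera to tool coordinates, whose origin is the TCP and whose axes are the flange's). Camera axes: x right, y down, z forward; pixel columns grow to the right and rows downward; lengths in m; the calibration is good to about 2 mm. A picture is of the moment at which its call begins: read the wrist's pose just before it. camera_model takes no time and is no camera call.
- close_job(): hands the job in; it is judged then, once.
The state is a dict: "clock": time; "q": joint angles; "qvel": joint speeds; "tau": joint torques, N m; "tool_pos": TCP position; "ee_rot": TCP orientation; "force": force on the tool from outside, world axes, zero at the start; "torque": the same for the moment, N m; "opening": opening from 0.0 (shut) to 1.0 (fully open); "finger_force": force on a finger pad.
Only numpy, scipy, OpenCV 4.12 (cv2) and the standard library are available. Lean on these libraries where they do the work, as an engineer would, in place of code of your own. Each camera call takes 0.05 s, during which the arm holds its last target. There are 200 camera calls.

## Working session

There is one attempt and no reset: what is moved stays moved. The work goes in short steps, Python scripts to look and compute and a tool call to move; the robot and the scene stay as the last step left them, time stands still between calls to the robot, and variables do not carry over. Pictures are saved under pics/ and viewed, at most 10 in all, crops included, and the job is handed in when it is done.

Besides the shell and the picture viewer there is one more tool, called by a JSON object that holds its "method" and its "body", one argument or row to a line. drive_tool: Moves the arm, as the interface text tells. Its arguments: {"type":"object","properties":{"series":{"type":"array"}},"required":["series"]}

```bash
mkdir -p pics; python3 - <<'E'
from cell import *
import cv2, numpy as np
s=get_state(); print({k:np.round(v,3) for k,v in s.items()})
for n in ("scene","side","wrist"):
    im=camera(n); cv2.imwrite(f"pics/{n}0.png",im); m=camera_model(n); print(n,{k:np.round(v,3).tolist() for k,v in m.items()})
a=cv2.imread("pics/scene0.png");b=cv2.imread("pics/side0.png")
E
```

```text
{'clock': np.float64(0.0), 'q': array([-0.099,  0.399,  0.045,  1.538, -0.019,  1.207, -0.051]), 'qvel': array([-0.003,  0.001,  0.001, -0.001, -0.   ,  0.   , -0.001]), 'tau': array([-1.0000e-03, -4.7513e+01,  1.3640e+00, -2.5423e+01,  1.1000e-02,
        1.0000e-02,  0.0000e+00]), 'tool_pos': array([0.65 , 0.   , 0.404]), 'ee_rot': array([ 0.707,  0.707, -0.001, -0.001]), 'force': array([-0.159, -0.486,  0.212]), 'torque': array([ 0.031, -0.006, -0.044]), 'finger_force': np.float64(0.0), 'opening': np.float64(1.002)}
scene {'vfov': 53.373, 'cx': 257.362, 'cy': 191.405, 'world_to_cam': [[-0.745, 0.667, -0.003, 0.332], [0.421, 0.467, -0.777, -0.171], [-0.517, -0.58, -0.629, 1.278], [0.0, 0.0, 0.0, 1.0]]}
side {'vfov': 52.588, 'cx': 254.084, 'cy': 187.116, 'world_to_cam': [[0.767, -0.642, -0.001, -0.339], [-0.332, -0.395, -0.856, 0.291], [0.549, 0.657, -0.516, 0.828], [0.0, 0.0, 0.0, 1.0]]}
wrist {'vfov': 71.029, 'cx': 257.177, 'cy': 191.637, 'mount': [[-0.001, -0.95, -0.312, 0.08], [1.0, -0.001, 0.0, 0.001], [-0.0, -0.312, 0.95, 0.032], [0.0, 0.0, 0.0, 1.0]]}
```

View pics/scene0.png

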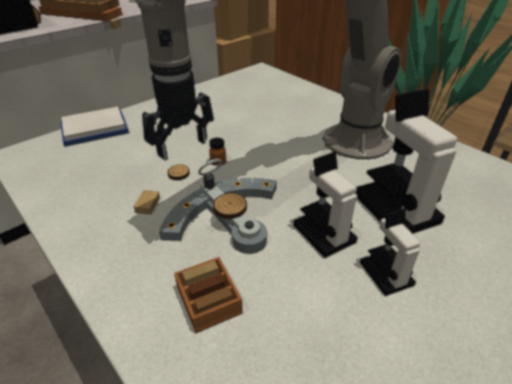

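View pics/side0.png

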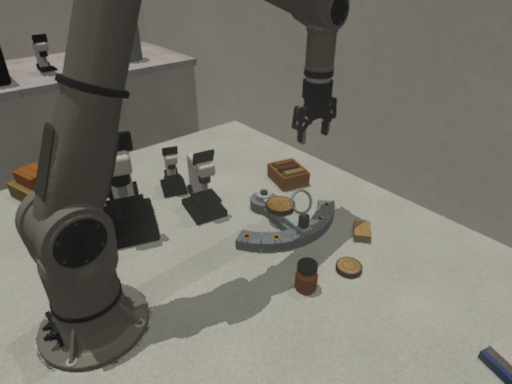

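View pics/wrist0.png

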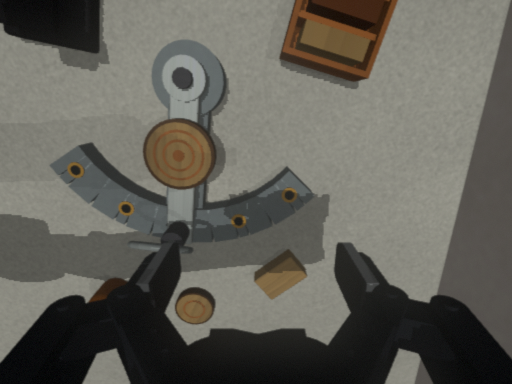

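Wrist view: the pivot is at about (182,78) and the pin and ring at (178,232). The plate's arc opens upward, and image right is world +x. The microscopes stand on the robot side (image left), the box is on the far side, and the jar is at (105,290). The tool can't be tilted here. I'll check whether the nearly shut fingers leave a cavity above the pads that could hook the bar from beneath. First I'll bring the gripper near the scene camera.

{"method": "drive_tool", "body": {
  "series": [
    [1,0,0.1,0.1,-0.09],
    [1,0,0.2,0.2,-0.19],
    [1,0,0.3,0.3,-0.28],
    [1,0,0.4,0.3,-0.37],
    [1,0,0.5,0.3,-0.46]
  ]
}}

```text
clock: 0.65
tool_pos: [0.6501, 0.2006, 0.5463]
ee_rot: [0.913, 0.408, 0.002, 0.001]
force: [-0.0, 0.3, 0.1]
opening: 0.145
finger_force: 0.0
```

{"method": "drive_tool", "body": {
  "series": [
    [1,0,0.08,0,0],
    [1,0,0.1,0,0],
    [1,0,0.1,0,0]
  ]
}}

```text
clock: 0.95
tool_pos: [0.6494, 0.2529, 0.542]
ee_rot: [0.91, 0.414, -0.001, -0.0]
force: [-0.6, -0.8, 0.3]
opening: 0.004
finger_force: 0.0
```

```bash
cat > h.py <<'E'
from cell import *
import cv2, numpy as np
from scipy.spatial.transform import Rotation as Ro
def K(m): f=192/np.tan(np.radians(m["vfov"]/2)); return np.array([[f,0,m["cx"]],[0,f,m["cy"]],[0,0,1.]])
def cam(n,pose=None):
    m=camera_model(n)
    if n!="wrist": C=np.linalg.inv(np.array(m["world_to_cam"]))
    else:
        T=np.eye(4); T[:3,:3]=Ro.from_quat(pose[1]).as_matrix(); T[:3,3]=pose[0]; C=T@np.array(m["mount"])
    return K(m),C          # C: cam->world
def plane(c,uv,z):
    k,C=c; uv=np.atleast_2d(uv).astype(float)
    d=(C[:3,:3]@np.linalg.inv(k)@np.c_[uv,np.ones(len(uv))].T).T
    return C[:3,3]+d*((z-C[2,3])/d[:,2])[:,None]
def proj(c,P):
    k,C=c; p=(np.linalg.inv(C)@np.c_[np.atleast_2d(P),np.ones(len(np.atleast_2d(P)))].T)[:3]; q=k@p; return (q[:2]/q[2]).T
E
python3 - <<'E'
from h import *
s=get_state(); print(s["clock"],s["tool_pos"],s["ee_rot"],s["opening"])
im=camera("scene"); c=cam("scene"); p=s["tool_pos"]
u=proj(c,[p-[0,0,z] for z in (0.09,.118,.136,.155,.173)]); print(u.round())
x,y=u[3].astype(int); a=im[max(0,y-60):y+40,max(0,x-60):x+60]
cv2.imwrite("pics/g1.png",cv2.resize(cv2.convertScaleAbs(a,alpha=1.8,beta=20),None,fx=6,fy=6,interpolation=cv2.INTER_CUBIC)[:600,:800])
# holes on the starting wrist picture
w=cv2.imread("pics/wrist0.png"); cw=cam("wrist",(np.array([.65,0,.404]),[.707,.707,-.001,-.001]))
hsv=cv2.cvtColor(w,cv2.COLOR_BGR2HSV); m=cv2.inRange(hsv,(8,120,90),(28,255,255)); m[:, :40]=0
n,l,st,ce=cv2.connectedComponentsWithStats(m)
for i in range(1,n):
    if st[i,4]>15: print(ce[i].round(1),st[i],plane(cw,ce[i],.03).round(4))
E
```

```text
0.95 [0.64941319 0.25289562 0.54200687] [ 9.10422514e-01  4.13678634e-01 -8.43935291e-04 -3.47039330e-04] 0.004243348452679977
[[269.  94.]
 [269. 113.]
 [268. 125.]
 [268. 136.]
 [268. 147.]]
[334.   38.9] [ 282    0  115   78 3320] [[0.7361 0.1498 0.03  ]]
[180.6 155.3] [ 152  126   55   60 1737] [[0.5514 0.0178 0.03  ]]
[ 75.7 169.7] [ 68 163  16  15 106] [[ 0.4127 -0.001   0.03  ]]
[288.9 193.3] [282 188  14  14  61] [[ 0.6919 -0.0335  0.03  ]]
[126. 208.] [119 202  15  13  93] [[ 0.4702 -0.0547  0.03  ]]
[242.8 219. ] [237 215   9  10  29] [[ 0.6295 -0.0711  0.03  ]]
[190.  308.6] [177 295  30  28 519] [[ 0.5444 -0.2235  0.03  ]]
```

View pics/g1.png

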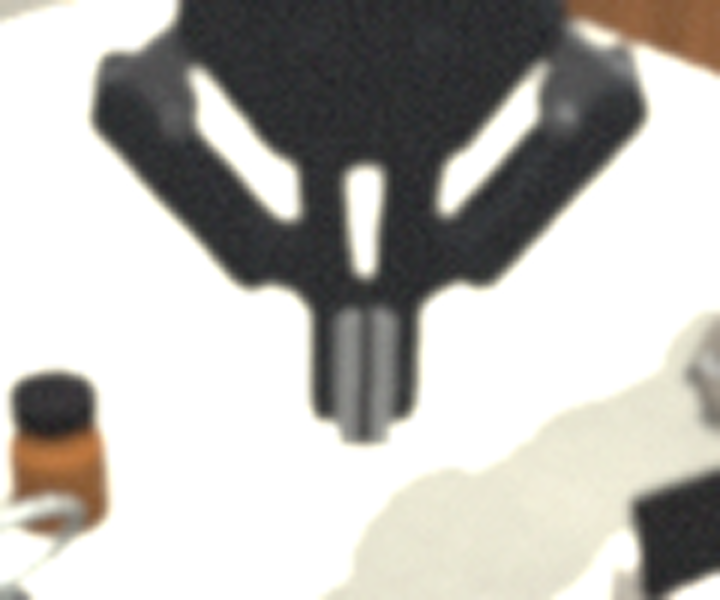

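The nearly shut fingers do leave a slot above the pads. It runs from about 44 to 74 mm above the tips and is about 5 mm wide at its bottom when shut. So the fingertips can meet beneath the bar, one of them through the ring, and carry it on the ledge without a pinch. The holes fit the given sizes: outer pair 281 mm apart against 282 mm expected. Next I'll check the predicted ring against the pictures.

```bash
cat >> h.py <<'E'
piv=np.array([.567,.109]); e=np.array([.1156,.9932]); t=np.array([e[1],-e[0]])
def arm(r,h,s=0,th=0.,lift=0):   # point at radius r, height h, tangential s, arm angle th
    R=np.array([[np.cos(th),-np.sin(th)],[np.sin(th),np.cos(th)]])
    return np.r_[piv+R@(-r*e+s*t),h+lift]
def ring(rad,th=0,lift=0): return [arm(.175-rad*np.cos(a)*.5,.116+rad*np.cos(a)*.866,rad*np.sin(a),th,lift) for a in np.linspace(0,2*np.pi,25)]
E
python3 - <<'E'
from h import *
out=[]
cs={"scene":cam("scene"),"side":cam("side"),"wrist":cam("wrist",(np.array([.65,0,.404]),[.707,.707,-.001,-.001]))}
for n,c in cs.items():
    im=cv2.imread(f"pics/{n}0.png"); x,y=proj(c,arm(.175,.1))[0].astype(int); S=6 if n!="wrist" else 4;h=200//S+10
    x0,y0=x-20,y-25; x0=max(x-22,0); a=im[y-24:y+24,x-22:x+22] if S==6 else im[y-36:y+36,x-33:x+33]
    ox,oy=(x-22,y-24) if S==6 else (x-33,y-36)
    a=cv2.resize(a,(264,288),interpolation=cv2.INTER_CUBIC); b=a.copy()
    for p in proj(c,ring(.0305)): cv2.circle(b,tuple(((p-[ox,oy]+.5)*S).astype(int)),2,(0,0,255),-1)
    for p in proj(c,[arm(.19,.03,0,q) for q in(-.419,.419)]): cv2.circle(b,tuple(((p-[ox,oy]+.5)*S).astype(int)),4,(0,255,0),-1)
    out.append(np.vstack([a,b])); print(n,(ox,oy),S)
cv2.imwrite("pics/r1.png",np.hstack(out))
print("scope base",plane(cs["scene"],[[326,232]],0).round(3),"jar",plane(cs["side"],[[306,288]],0).round(3))
E
```

```text
scene (np.int64(188), np.int64(148)) 6
side (np.int64(278), np.int64(181)) 6
wrist (np.int64(133), np.int64(203)) 4
scope base [[0.408 0.212 0.   ]] jar [[ 0.419 -0.217  0.   ]]
```

View pics/r1.png

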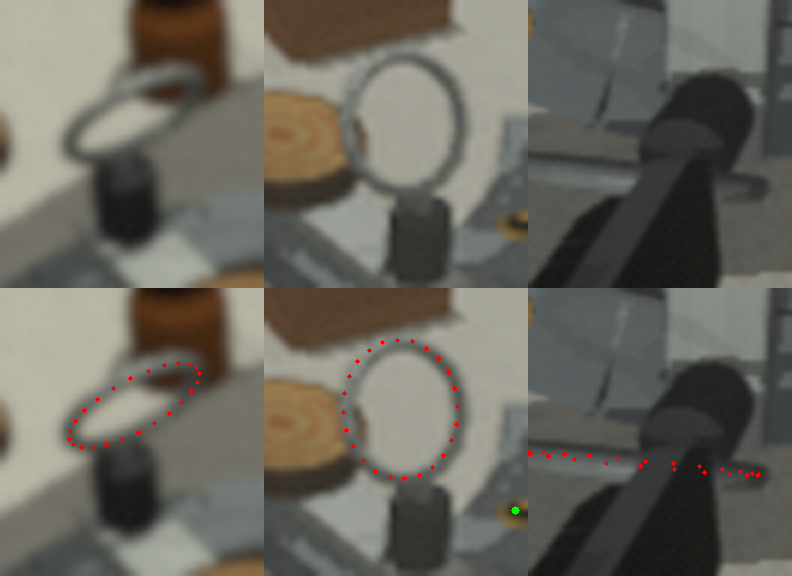

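The prediction matches to about 2 mm: side-view ring centred at (404,125) in the crop, with the scene-view top bar about 1 px higher than predicted. The middle microscope is at (0.41, 0.21), on stage +y, so the goal is -0.419 and the ring moves towards the robot. Next I'll hover above the ring, turned in line with the arm.

{"method": "drive_tool", "body": {
  "series": [
    [0.71,-0.03,-0.08,-0.03,-0.09],
    [0.71,-0.06,-0.16,-0.06,-0.18],
    [0.71,-0.09,-0.24,-0.1,-0.27],
    [0.71,-0.12,-0.32,-0.16,-0.36],
    [0.71,-0.14,-0.4,-0.22,-0.45]
  ]
}}

```text
clock: 1.5
tool_pos: [0.5792, 0.0477, 0.4349]
ee_rot: [0.998, 0.066, 0.001, 0.0]
force: [0.6, 0.2, -0.5]
opening: 0.291
finger_force: 0.0
```

{"method": "drive_tool", "body": {
  "series": [
    [0.71,-0.03,-0.08,-0.06,-0.08],
    [0.71,-0.06,-0.16,-0.12,-0.16],
    [0.71,-0.06,-0.19,-0.14,-0.17],
    [0.71,-0.06,-0.19,-0.14,-0.17]
  ]
}}

```text
clock: 1.9
tool_pos: [0.5487, -0.048, 0.3636]
ee_rot: [0.998, -0.067, -0.002, 0.001]
force: [1.7, 0.9, 1.2]
opening: 0.292
finger_force: 0.0
```

```bash
cat > look.py <<'E'
from h import *
import sys
def look(name,th=0,lift=0,n="wrist",S=3,box=None):
    s=get_state(); p=s["tool_pos"]; im=camera(n); c=cam(n,(p,s["ee_rot"]))
    R=Ro.from_quat(s["ee_rot"]).as_matrix(); tip=p+R[:,2]*.173
    print("t",round(s["clock"],2),"tcp",p.round(4),"tooly deg",np.degrees(np.arctan2(R[1,1],R[0,1])).round(2),"tilt",R[2,2].round(4),"open mm",round(85*s["opening"],1),"F",np.round(s["force"],1),"ff",np.round(s["finger_force"],1))
    Rt=np.array([[np.cos(th),-np.sin(th)],[np.sin(th),np.cos(th)]]); d=p[:2]-piv; print("tool r",(-d@(Rt@e)).round(4),"tangential",(d@(Rt@t)).round(4),"tip h",tip[2].round(4))
    x,y=proj(c,arm(.165,.125,0,th,lift))[0].astype(int)
    w,h=800//S//2,600//S//2; ox,oy=min(max(x-w,0),512-2*w),min(max(y-h,0),384-2*h)
    a=cv2.convertScaleAbs(cv2.resize(im[oy:oy+2*h,ox:ox+2*w],None,fx=S,fy=S,interpolation=cv2.INTER_CUBIC),alpha=1.7,beta=10)
    for q in proj(c,ring(.0305,th,lift)): cv2.circle(a,tuple(((q-[ox,oy]+.5)*S).astype(int)),1,(0,0,255),-1)
    cv2.imwrite(f"pics/{name}.png",a); cv2.imwrite(f"pics/{name}_raw.png",im); print("crop origin",ox,oy,S)
E
python3 -c "
from look import *
look('w2',S=2); look('s2',n='side',S=8)"
```

```text
t 1.9 tcp [ 0.5487 -0.048   0.3636] tooly deg -97.69 tilt -1.0 open mm 24.8 F [1.7 0.9 1.2] ff 0.0
tool r 0.1581 tangential 0.0 tip h 0.1906
crop origin 65 56 2
t 1.95 tcp [ 0.5501 -0.0451  0.365 ] tooly deg -97.45 tilt -1.0 open mm 24.6 F [ 0.7  0.2 -0.3] ff 0.0
tool r 0.155 tangential 0.0011 tip h 0.192
crop origin 248 159 8
```

View pics/w2.png

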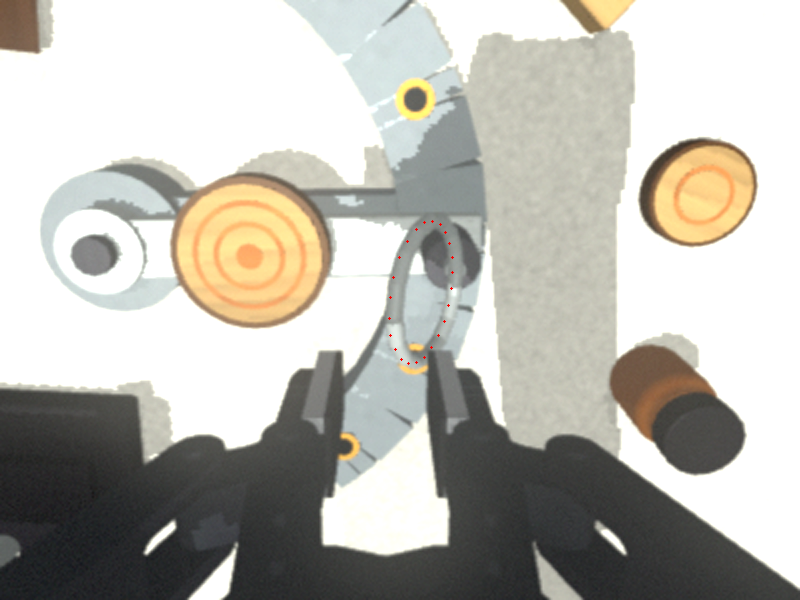

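```bash
python3 - <<'E'
from look import *
s=get_state(); im=camera("wrist"); look('w3',S=2)
c=cam("wrist",(s["tool_pos"],s["ee_rot"])); g=cv2.cvtColor(im,cv2.COLOR_BGR2GRAY).astype(np.float32)
for h,rs,ss in((.1424,np.arange(.148,.174,.0015),(-.008,0,.008)),(.0896,np.arange(.176,.204,.0015),(-.008,0,.008)),(.116,np.arange(-.04,.04,.002),None)):
    print("h",h,(rs*1e3).tolist())
    for q in ss or [None]:
        P=[arm(r,h,q) if ss else arm(.175,h,r) for r in rs]; p=proj(c,P).astype(np.float32)
        print(q,cv2.remap(g,p[:,0],p[:,1],cv2.INTER_LINEAR).ravel().astype(int).tolist())
E
```

```text
t 2.05 tcp [ 0.5515 -0.0418  0.3662] tooly deg -97.12 tilt -1.0 open mm 24.7 F [1.  0.5 0.5] ff 0.0
tool r 0.1516 tangential 0.002 tip h 0.1932
crop origin 74 58 2
h 0.1424 [148.0, 149.5, 151.0, 152.5, 154.0, 155.5, 157.0, 158.5, 160.0, 161.5, 163.0, 164.5, 166.0, 167.5, 169.0, 170.5, 172.0, 173.50000000000003]
-0.008 [157, 141, 79, 63, 98, 127, 118, 110, 118, 130, 129, 110, 100, 109, 109, 109, 114, 113]
0 [170, 170, 167, 161, 109, 67, 89, 90, 88, 94, 91, 87, 111, 114, 115, 113, 108, 108]
0.008 [164, 163, 164, 167, 171, 169, 107, 68, 83, 93, 96, 89, 111, 130, 132, 123, 118, 116]
h 0.0896 [176.0, 177.5, 179.0, 180.5, 182.0, 183.5, 185.0, 186.5, 188.0, 189.5, 191.0, 192.5, 194.0, 195.5, 197.0, 198.5, 200.0, 201.5, 203.0]
-0.008 [119, 117, 115, 114, 108, 102, 90, 75, 88, 120, 145, 132, 104, 83, 106, 115, 116, 129, 160]
0 [126, 86, 69, 70, 68, 68, 67, 74, 82, 78, 86, 89, 84, 82, 60, 51, 51, 61, 116]
0.008 [57, 48, 52, 52, 53, 53, 52, 53, 65, 80, 88, 86, 77, 55, 51, 50, 51, 50, 63]
h 0.116 [-40.0, -38.0, -36.0, -33.99999999999999, -31.999999999999993, -29.999999999999993, -27.99999999999999, -25.99999999999999, -23.999999999999986, -21.999999999999986, -19.999999999999982, -17.999999999999982, -15.999999999999979, -13.999999999999977, -11.999999999999975, -9.999999999999973, -7.9999999999999725, -5.999999999999971, -3.999999999999969, -1.9999999999999671, 3.469446951953614e-14, 2.0000000000000364, 4.000000000000038, 6.00000000000004, 8.000000000000043, 10.000000000000044, 12.000000000000046, 14.000000000000048, 16.00000000000005, 18.00000000000005, 20.000000000000053, 22.000000000000053, 24.000000000000057, 26.000000000000057, 28.00000000000006, 30.00000000000006, 32.000000000000064, 34.000000000000064, 36.000000000000064, 38.00000000000007]
None [38, 41, 43, 46, 52, 56, 66, 72, 100, 109, 117, 112, 109, 108, 107, 111, 114, 115, 125, 117, 117, 117, 115, 107, 82, 74, 67, 58, 48, 46, 46, 48, 63, 79, 77, 76, 71, 71, 78, 79]
```

View pics/s2.png

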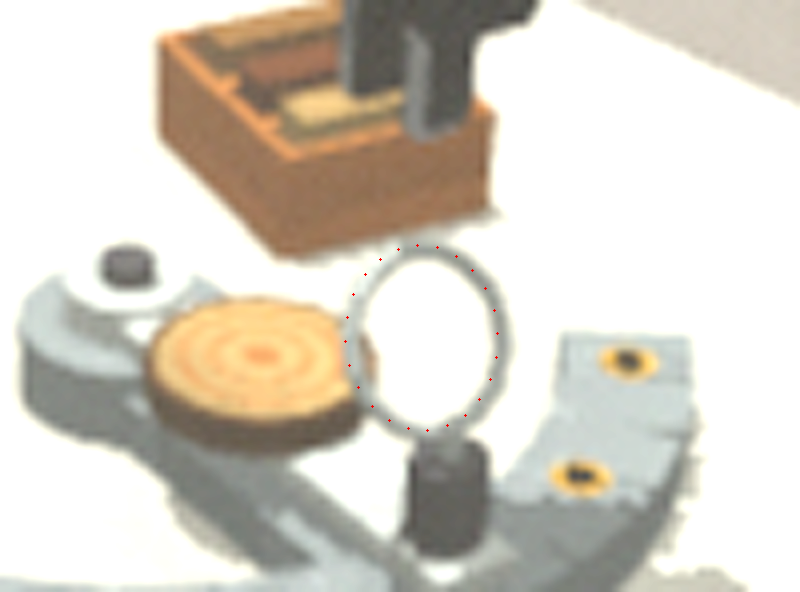

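{"method": "drive_tool", "body": {
  "series": [
    [0.71,0,0,0,0],
    [0.71,0,0,0,0],
    [0.71,0,0,0,0],
    [0.71,0,0,0,0]
  ]
}}

```text
clock: 2.5
tool_pos: [0.5508, -0.042, 0.3652]
ee_rot: [0.998, -0.062, 0.0, 0.0]
force: [-0.6, -0.6, 0.2]
opening: 0.287
finger_force: 0.0
```

```bash
sed -i 's/alpha=1.7,beta=10/alpha=1.2,beta=0/' look.py; python3 -c "
from look import *
look('w4',S=5)
s=get_state(); print(s['tool_pos'],abs(s['qvel']).max())"
```

```text
t 2.5 tcp [ 0.5508 -0.042   0.3652] tooly deg -97.15 tilt -1.0 open mm 24.4 F [-0.6 -0.6  0.2] ff 0.0
tool r 0.1519 tangential 0.0013 tip h 0.1922
crop origin 193 147 5
[ 0.55070686 -0.0421389   0.36514428] 0.0021282014903150057
```

View pics/w4.png

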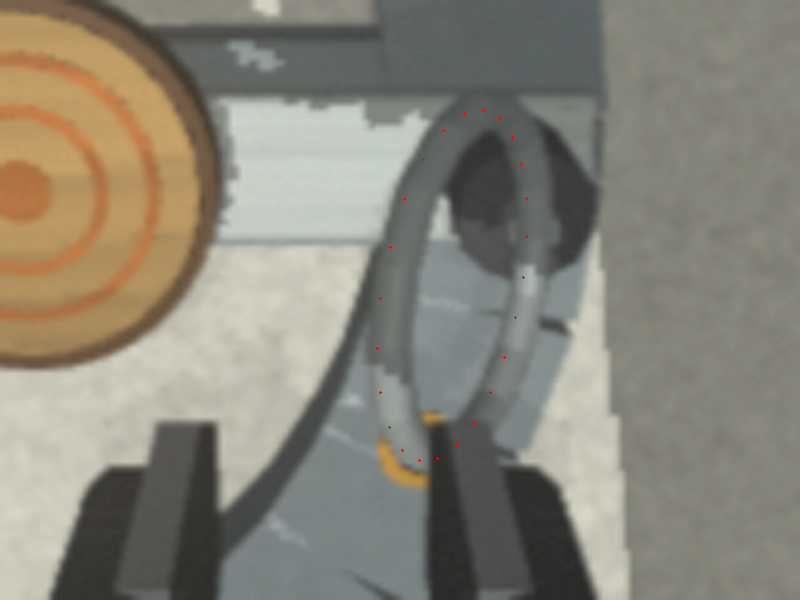

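The ring is clear in this view: its left bar is at x≈393 in the crop against 381 predicted, so it sits about 2 mm further out (-y). The side and scene views show the same offset. I'll shift the pivot estimate by 2 mm, line the outer finger up with the opening and go down.

{"method": "drive_tool", "body": {
  "series": [
    [0.71,-0.004,-0.0095,0,0.005],
    [0.71,-0.004,-0.0095,0,0.005],
    [0.71,-0.004,-0.0095,0,0.005]
  ]
}}

```text
clock: 2.85
tool_pos: [0.5485, -0.0475, 0.3651]
ee_rot: [0.998, -0.059, 0.0, 0.0]
force: [0.4, 0.2, -0.7]
opening: 0.29
finger_force: 0.0
```

```bash
echo 'piv=piv-.002*e' >> h.py; python3 -c "
from look import *
look('w5',S=5)"
```

```text
t 2.85 tcp [ 0.5485 -0.0475  0.3651] tooly deg -96.78 tilt -1.0 open mm 24.6 F [ 0.4  0.2 -0.7] ff 0.0
tool r 0.1556 tangential -0.0002 tip h 0.1921
crop origin 189 146 5
```

Aligned: r is 155.6 mm and the tangential offset is 0. Going down in steps and watching the force.

{"method": "drive_tool", "body": {
  "series": [
    [0.71,0,0,-0.03,0],
    [0.71,0,0,-0.06,0],
    [0.71,0,0,-0.09,0],
    [0.71,0,0,-0.11,0],
    [0.71,0,0,-0.11,0]
  ]
}}

```text
clock: 3.4
tool_pos: [0.5481, -0.047, 0.3087]
ee_rot: [0.998, -0.059, -0.001, 0.0]
force: [0.3, 0.2, -0.7]
opening: 0.287
finger_force: 0.0
```

{"method": "drive_tool", "body": {
  "series": [
    [0.71,0,0,-0.02,0],
    [0.71,0,0,-0.04,0],
    [0.71,0,0,-0.06,0],
    [0.71,0,0,-0.08,0],
    [0.71,0,0,-0.08,0]
  ]
}}

```text
clock: 3.9
tool_pos: [0.5479, -0.047, 0.2683]
ee_rot: [0.998, -0.059, -0.002, 0.0]
force: [0.1, -0.3, -0.1]
opening: 0.293
finger_force: 0.0
```

```bash
python3 -c "
from look import *
look('w6',S=3);look('s6',n='side',S=8)
a=cv2.imread('pics/w6.png');b=cv2.imread('pics/s6.png');cv2.imwrite('pics/c6.png',np.hstack([cv2.resize(a,(400,300)),cv2.resize(b,(400,300))]))"
```

```text
t 3.9 tcp [ 0.5479 -0.047   0.2683] tooly deg -96.74 tilt -1.0 open mm 24.9 F [ 0.1 -0.3 -0.1] ff 0.0
tool r 0.1551 tangential -0.0009 tip h 0.0953
crop origin 145 176 3
t 3.95 tcp [ 0.5483 -0.0471  0.2692] tooly deg -96.75 tilt -1.0 open mm 24.7 F [-0.1 -0.2  0.5] ff 0.0
tool r 0.1552 tangential -0.0005 tip h 0.0962
crop origin 248 159 8
```

View pics/c6.png

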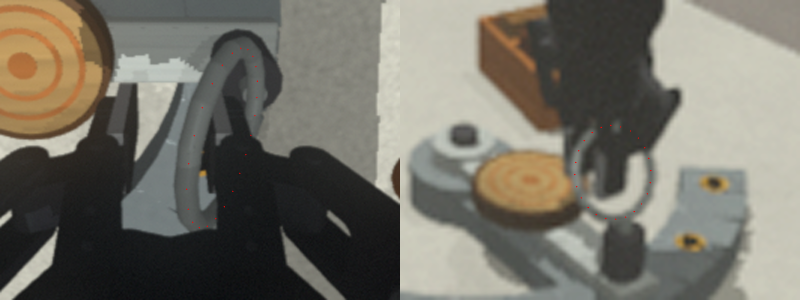

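The right finger passes through the ring with the bar between the fingers (left half, ring bar at x≈195), and there is no contact force. Next I'll go a little lower, centre on the bar and close to a gap below the bar's thickness, without touching it.

{"method": "drive_tool", "body": {
  "series": [
    [0.78,-0.001,-0.004,-0.01,0],
    [0.82,-0.001,-0.008,-0.01,0],
    [0.87,-0.001,-0.011,-0.01,0],
    [0.87,-0.001,-0.011,-0.01,0],
    [0.87,-0.001,-0.011,-0.01,0]
  ]
}}

```text
clock: 4.5
tool_pos: [0.5482, -0.0528, 0.2653]
ee_rot: [0.998, -0.059, 0.0, 0.0]
force: [-0.6, 0.0, 0.0]
opening: 0.131
finger_force: 0.0
```

```bash
python3 -c "
from look import *
look('w7',S=3)"
```

```text
t 4.5 tcp [ 0.5482 -0.0528  0.2653] tooly deg -96.76 tilt -1.0 open mm 11.1 F [-0.6  0.   0. ] ff 0.0
tool r 0.1608 tangential 0.0 tip h 0.0923
crop origin 133 183 3
```

{"method": "drive_tool", "body": {
  "series": [
    [0.9,0,0,0,0],
    [0.92,0,0,0,0],
    [0.945,0,0,0,0],
    [0.945,0,0,0,0],
    [0.945,0,0,0,0]
  ]
}}

```text
clock: 5.05
tool_pos: [0.5481, -0.0526, 0.2651]
ee_rot: [0.998, -0.059, -0.0, 0.0]
force: [0.7, 0.1, 0.6]
opening: 0.056
finger_force: 0.0
```

{"method": "drive_tool", "body": {
  "series": [
    [0.945,0,0,0.004,0],
    [0.945,0,0,0.008,0],
    [0.945,0,0,0.012,0],
    [0.945,0,0,0.012,0]
  ]
}}

```text
clock: 5.45
tool_pos: [0.5483, -0.0525, 0.2715]
ee_rot: [0.998, -0.059, 0.0, -0.0]
force: [0.1, 1.3, -0.1]
opening: 0.056
finger_force: 0.4
```

{"method": "drive_tool", "body": {
  "series": [
    [0.945,0,0,0.004,0],
    [0.945,0,0,0.008,0],
    [0.945,0,0,0.008,0]
  ]
}}

```text
clock: 5.75
tool_pos: [0.548, -0.0525, 0.2751]
ee_rot: [0.998, -0.059, -0.0, -0.0]
force: [-0.3, 0.8, -0.0]
opening: 0.054
finger_force: 2.3
```

{"method": "drive_tool", "body": {
  "series": [
    [0.945,0,0,0.004,0],
    [0.945,0,0,0.008,0],
    [0.945,0,0,0.008,0]
  ]
}}

```text
clock: 6.05
tool_pos: [0.5476, -0.0525, 0.2785]
ee_rot: [0.998, -0.059, -0.001, 0.0]
force: [1.2, 0.7, -6.8]
opening: 0.056
finger_force: 5.3
```

The spring load is on the ledge: Fz is -6.8 N with a low pad force. Continuing the lift.

{"method": "drive_tool", "body": {
  "series": [
    [0.945,0,0,0.003,0],
    [0.945,0,0,0.006,0],
    [0.945,0,0,0.006,0]
  ]
}}

```text
clock: 6.35
tool_pos: [0.548, -0.0526, 0.282]
ee_rot: [0.998, -0.059, -0.0, 0.0]
force: [-0.2, 0.7, -7.0]
opening: 0.056
finger_force: 5.4
```

```bash
python3 - <<'E'
from look import *
look('s8',n='side',S=8,lift=0); a=cv2.imread('pics/s8_raw.png').astype(int); b=cv2.imread('pics/s6_raw.png').astype(int)
# vertical shift of the ring/knob between home (s6) and now, at the ring's lower part
c=cam("side"); x,y=proj(c,arm(.19,.085))[0].astype(int); print(x,y)
A=a[y-2:y+20,x-14:x+14].sum(2).astype(np.float32);B=b[y-2:y+20,x-14:x+14].sum(2).astype(np.float32)
print(cv2.phaseCorrelate(B,A)); p=proj(c,[arm(.175,.116),arm(.175,.126)]); print("10mm lift =",p[1]-p[0])
E
```

```text
t 6.35 tcp [ 0.548  -0.0526  0.282 ] tooly deg -96.74 tilt -1.0 open mm 4.7 F [-0.2  0.7 -7. ] ff 5.4
tool r 0.1607 tangential -0.0002 tip h 0.109
crop origin 248 159 8
303 213
((0.033355933248092384, -0.2565862520853983), 0.9575643911957741)
10mm lift = [ 0.23174418 -3.19368907]
```

{"method": "drive_tool", "body": {
  "series": [
    [0.945,0,0,0.004,0],
    [0.945,0,0,0.008,0],
    [0.945,0,0,0.012,0],
    [0.945,0,0,0.016,0],
    [0.945,0,0,0.016,0]
  ]
}}

```text
clock: 6.9
tool_pos: [0.5482, -0.0527, 0.2904]
ee_rot: [0.998, -0.059, 0.0, 0.0]
force: [0.5, 1.0, -7.4]
opening: 0.058
finger_force: 5.8
```

{"method": "drive_tool", "body": {
  "series": [
    [0.945,0,0,0.004,0],
    [0.945,0,0,0.008,0],
    [0.945,0,0,0.012,0],
    [0.945,0,0,0.015,0],
    [0.945,0,0,0.015,0]
  ]
}}

```text
clock: 7.4
tool_pos: [0.5482, -0.0527, 0.2978]
ee_rot: [0.998, -0.059, 0.0, 0.0]
force: [-0.2, 0.7, -8.3]
opening: 0.056
finger_force: 6.0
```

```bash
python3 - <<'E'
from look import *
look('s9',n='side',S=8,lift=.02); g=lambda f:cv2.cvtColor(cv2.imread(f),cv2.COLOR_BGR2GRAY).astype(np.float32)
a,b=g('pics/s9_raw.png'),g('pics/s6_raw.png'); c=cam("side"); P=proj(c,arm(.19,.0896))[0]; x,y=P.round().astype(int)
T=b[y-5:y+8,x-9:x+10]; S=a[y-15:y+14,x-12:x+13]; r=cv2.matchTemplate(cv2.resize(S,None,fx=5,fy=5,interpolation=3),cv2.resize(T,None,fx=5,fy=5,interpolation=3),cv2.TM_CCOEFF_NORMED); _,m,_,l=cv2.minMaxLoc(r); print("shift px",(l[0]/5-3,l[1]/5-10),m)
E
```

```text
t 7.4 tcp [ 0.5482 -0.0527  0.2978] tooly deg -96.74 tilt -1.0 open mm 4.7 F [-0.2  0.7 -8.3] ff 6.0
tool r 0.1607 tangential -0.0 tip h 0.1248
crop origin 249 153 8
shift px (0.0, 0.0) 0.7388951778411865
```

The lift is about 21 mm, and the 8.3 N spring force agrees. Swinging along the arc to half-way.

{"method": "drive_tool", "body": {
  "series": [
    [0.945,-0.0165,0.0025,0,-0.033],
    [0.945,-0.033,0.0057,0,-0.067],
    [0.945,-0.0494,0.0098,0,-0.1],
    [0.945,-0.0656,0.0146,0,-0.133],
    [0.945,-0.0656,0.0146,0,-0.133]
  ]
}}

```text
clock: 7.95
tool_pos: [0.5146, -0.045, 0.2975]
ee_rot: [0.987, -0.162, -0.0, -0.0]
force: [-0.0, 1.7, -8.7]
opening: 0.053
finger_force: 7.1
```

```bash
python3 - <<'E'
from look import *
look('s10',th=-.2094,lift=.021,n='side',S=8)
look('w10',th=-.2094,lift=.021,S=3)
a=cv2.imread('pics/w10.png');b=cv2.imread('pics/s10.png');cv2.imwrite('pics/c10.png',np.hstack([cv2.resize(a,(400,300)),cv2.resize(b,(400,300))]))
E
```

```text
t 7.95 tcp [ 0.5146 -0.045   0.2975] tooly deg -108.69 tilt -1.0 open mm 4.5 F [-0.   1.7 -8.7] ff 7.1
tool r 0.1607 tangential -0.0008 tip h 0.1245
crop origin 237 155 8
t 8.0 tcp [ 0.5152 -0.0452  0.2976] tooly deg -108.64 tilt -1.0 open mm 4.4 F [ 0.7  0.7 -8.9] ff 7.1
tool r 0.1607 tangential -0.0002 tip h 0.1246
crop origin 133 168 3
```

{"method": "drive_tool", "body": {
  "series": [
    [0.945,-0.0158,0.0058,0,-0.033],
    [0.945,-0.0313,0.0124,0,-0.067],
    [0.945,-0.0464,0.0198,0,-0.1],
    [0.945,-0.061,0.028,0,-0.133],
    [0.945,-0.061,0.028,0,-0.133]
  ]
}}

```text
clock: 8.55
tool_pos: [0.4848, -0.0311, 0.2977]
ee_rot: [0.965, -0.264, -0.0, -0.0]
force: [0.5, 0.6, -8.9]
opening: 0.06
finger_force: 7.2
```

```bash
python3 - <<'E'
from look import *
look('w11',th=-.419,lift=.021,S=3);look('s11',th=-.419,lift=.021,n='side',S=8)
# arm angle from the fixed wood slice on the arm, seen by the wrist camera (ring top at z=.061)
s=get_state(); im=camera("wrist"); c=cam("wrist",(s["tool_pos"],s["ee_rot"]))
m=cv2.inRange(cv2.cvtColor(im,cv2.COLOR_BGR2HSV),(8,90,110),(28,255,255)); cs,_=cv2.findContours(m,0,2)
for q in cs:
    if cv2.contourArea(q)>600:
        (x,y),rr=cv2.minEnclosingCircle(q); M=cv2.moments(q); u=[M['m10']/M['m00'],M['m01']/M['m00']]; P=plane(c,[u],.061)[0]; d=P[:2]-piv
        print(np.round(u),round(cv2.contourArea(q)),q.reshape(-1,2).min(0),q.reshape(-1,2).max(0),P.round(4),"r",np.hypot(*d).round(4),"ang",(np.arctan2(d[1],d[0])-np.arctan2(-e[1],-e[0])).round(4))
a=cv2.imread('pics/w11.png');b=cv2.imread('pics/s11.png');cv2.imwrite('pics/c11.png',np.hstack([cv2.resize(a,(400,300)),cv2.resize(b,(400,300))]))
E
```

```text
t 8.55 tcp [ 0.4848 -0.0311  0.2977] tooly deg -120.6 tilt -1.0 open mm 5.1 F [ 0.5  0.6 -8.9] ff 7.2
tool r 0.1606 tangential -0.0002 tip h 0.1247
crop origin 134 168 3
t 8.6 tcp [ 0.4851 -0.0313  0.2978] tooly deg -120.57 tilt -1.0 open mm 4.5 F [ 0.9  1.6 -8. ] ff 7.3
tool r 0.1606 tangential 0.0003 tip h 0.1248
crop origin 225 157 8
[165. 204.] 6165 [119 161] [212 247] [0.5269 0.0317 0.061 ] r 0.0852 ang -0.3706
[215.  20.] 640 [202   5] [228  36] [ 0.6146 -0.0746  0.061 ] r 0.1878 ang 0.3735
[440.  18.] 2351 [407   0] [479  42] [ 0.5402 -0.2032  0.061 ] r 0.3113 ang 0.0304
```

```bash
cat > ang.py <<'E'
from look import *
def ang(im,pos,yaw):
    # slice angle and, on the same picture, free brass holes' mean angle error (plate is fixed)
    T=Ro.from_matrix(np.array([[-np.sin(yaw),np.cos(yaw),0],[np.cos(yaw),np.sin(yaw),0],[0,0,-1.]]).T)
    c=cam("wrist",(np.array(pos),T.as_quat())); m=cv2.inRange(cv2.cvtColor(im,cv2.COLOR_BGR2HSV),(8,90,90),(28,255,255)); o=[]
    for q in cv2.findContours(m,0,2)[0]:
        A=cv2.contourArea(q)
        if A<80: continue
        (u,v),(w,h),_=cv2.fitEllipse(q)
        z=.061 if A>2500 else .03
        d=plane(c,[[u,v]],z)[0][:2]-piv; o.append((round(A),round(u),round(v),np.hypot(*d).round(4),(np.arctan2(d[1],d[0])-np.arctan2(-e[1],-e[0])).round(4)))
    return o
E
python3 - <<'E'
from ang import *
for f,p,y in(('w5',(.5485,-.0475,.3651),-96.78),('w6',(.5479,-.047,.2683),-96.74),('w7',(.5482,-.0528,.2653),-96.76),('w10',(.5152,-.0452,.2976),-108.64),('w11',(.4848,-.0311,.2977),-120.6)):
    print(f,ang(cv2.imread(f'pics/{f}_raw.png'),p,np.radians(y)))
E
```

```text
w5 [(4359, 191, 181, np.float64(0.0854), np.float64(0.0416)), (1821, 417, 156, np.float64(0.3366), np.float64(0.069)), (286, 275, 106, np.float64(0.19), np.float64(0.4192)), (362, 230, 39, np.float64(0.1906), np.float64(0.8367)), (3082, 365, 33, np.float64(0.2879), np.float64(0.508)), (2108, 30, 39, np.float64(0.1594), np.float64(2.0358))]
w6 [(8420, 159, 215, np.float64(0.0855), np.float64(0.0666)), (3343, 481, 175, np.float64(0.3066), np.float64(0.1108)), (644, 283, 106, np.float64(0.1904), np.float64(0.4237)), (2924, 428, 74, np.float64(0.2742), np.float64(0.3581)), (314, 216, 8, np.float64(0.1892), np.float64(0.8303))]
w7 [(8584, 151, 219, np.float64(0.086), np.float64(0.0558)), (3508, 477, 178, np.float64(0.3075), np.float64(0.1091)), (648, 276, 108, np.float64(0.1902), np.float64(0.4188)), (3164, 422, 94, np.float64(0.2736), np.float64(0.3204)), (344, 207, 9, np.float64(0.1894), np.float64(0.8273))]
w10 [(6760, 166, 202, np.float64(0.0864), np.float64(-0.1554)), (407, 286, 152, np.float64(0.1898), np.float64(0.0025)), (3632, 456, 89, np.float64(0.3147), np.float64(0.0805)), (566, 250, 62, np.float64(0.1906), np.float64(0.4192))]
w11 [(6585, 166, 203, np.float64(0.0861), np.float64(-0.3697)), (473, 274, 107, np.float64(0.1902), np.float64(0.002)), (646, 215, 19, np.float64(0.1908), np.float64(0.4184)), (2304, 443, -1, np.float64(0.3361), np.float64(0.0581))]
```

View pics/c11.png

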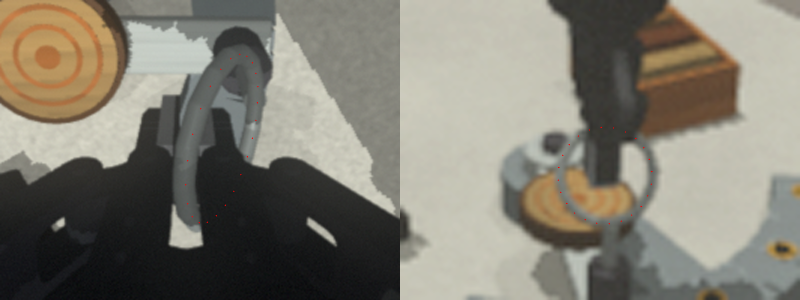

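The last picture shows the ring over the fingers, with the pin block over the goal side. In the wrist views the slice sits at the same pixel, (166,203), at half-way and now. With its parallax bias removed the arm is at about -0.42 rad, and the free holes read 0.002 and 0.418. Letting the ring down slowly.

{"method": "drive_tool", "body": {
  "series": [
    [0.945,0,0,-0.008,0],
    [0.945,0,0,-0.016,0],
    [0.945,0,0,-0.024,0],
    [0.945,0,0,-0.03,0],
    [0.945,0,0,-0.03,0]
  ]
}}

```text
clock: 9.2
tool_pos: [0.4849, -0.0312, 0.2822]
ee_rot: [0.964, -0.265, -0.0, 0.0]
force: [1.0, 1.1, -7.6]
opening: 0.054
finger_force: 7.2
```

{"method": "drive_tool", "body": {
  "series": [
    [0.945,0,0,-0.008,0],
    [0.945,0,0,-0.016,0],
    [0.945,0,0,-0.024,0],
    [0.945,0,0,-0.024,0],
    [0.945,0,0,-0.024,0]
  ]
}}

```text
clock: 9.7
tool_pos: [0.4854, -0.0314, 0.2711]
ee_rot: [0.964, -0.265, 0.001, -0.0]
force: [0.7, 1.1, -1.1]
opening: 0.052
finger_force: 0.9
```

The load stayed on well below the 14 mm plate-top height and then went to zero, so the pin dropped into the hole. Now I'll back the fingers off: lower slightly, open while shifting inward, then rise.

{"method": "drive_tool", "body": {
  "series": [
    [0.945,0,0,-0.01,0],
    [0.945,0,0,-0.01,0],
    [0.87,0,0,-0.01,0],
    [0.87,0,0,-0.01,0],
    [0.87,0,0,-0.01,0]
  ]
}}

```text
clock: 10.2
tool_pos: [0.4848, -0.0315, 0.2657]
ee_rot: [0.964, -0.265, 0.0, 0.0]
force: [-1.3, 0.1, 0.2]
opening: 0.127
finger_force: 0.0
```

{"method": "drive_tool", "body": {
  "series": [
    [0.82,0.002,0.004,0,0],
    [0.78,0.004,0.007,0,0],
    [0.71,0.005,0.0095,0,0],
    [0.71,0.005,0.0095,0,0],
    [0.71,0.005,0.0095,0,0]
  ]
}}

```text
clock: 10.7
tool_pos: [0.4874, -0.0265, 0.2656]
ee_rot: [0.964, -0.265, -0.0, 0.0]
force: [0.1, -0.4, 0.1]
opening: 0.29
finger_force: 0.0
```

```bash
python3 - <<'E'
from ang import *
look('w12',th=-.419); s=get_state(); print(ang(cv2.imread('pics/w12_raw.png'),s["tool_pos"],np.radians(-120.6)))
E
```

```text
t 10.7 tcp [ 0.4874 -0.0265  0.2656] tooly deg -120.68 tilt -1.0 open mm 24.7 F [ 0.1 -0.4  0.1] ff 0.0
tool r 0.1554 tangential -0.0002 tip h 0.0926
crop origin 145 181 3
[(8474, 158, 218, np.float64(0.0855), np.float64(-0.3625)), (644, 283, 108, np.float64(0.1901), np.float64(0.002)), (1716, 477, -5, np.float64(0.33), np.float64(0.0423)), (322, 216, 9, np.float64(0.1888), np.float64(0.4089))]
```

{"method": "drive_tool", "body": {
  "series": [
    [0.71,0,0,0.03,0],
    [0.71,0,0,0.06,0],
    [0.71,0,0,0.1,0],
    [0.71,0,0,0.14,0],
    [0.71,0,0,0.2,0]
  ]
}}

```text
clock: 11.25
tool_pos: [0.4866, -0.0266, 0.3654]
ee_rot: [0.964, -0.265, -0.001, 0.001]
force: [0.4, -0.1, 0.9]
opening: 0.286
finger_force: 0.0
```

{"method": "drive_tool", "body": {
  "series": [
    [0.71,0,0,0.05,0],
    [0.71,0,0,0.06,0],
    [0.71,0,0,0.06,0],
    [0.71,0,0,0.06,0],
    [0.71,0,0,0.06,0]
  ]
}}

```text
clock: 11.75
tool_pos: [0.4868, -0.0265, 0.3941]
ee_rot: [0.964, -0.265, -0.001, 0.001]
force: [-0.8, 0.4, 1.7]
opening: 0.289
finger_force: 0.0
```

```bash
python3 - <<'E'
from ang import *
look('w13',th=-.419); s=get_state(); print(ang(cv2.imread('pics/w13_raw.png'),s["tool_pos"],np.radians(-120.6)))
# ring height/position check: predicted seated vs lifted ring against the dark-on-light bar in the side view
im=camera("side"); c=cam("side"); g=cv2.cvtColor(im,cv2.COLOR_BGR2GRAY).astype(np.float32)
for th in(-.419,): 
    for l in np.arange(-.008,.025,.004):
        f=lambda r:cv2.remap(g,*[v.astype(np.float32) for v in proj(c,ring(r,th,l)).T],cv2.INTER_LINEAR).ravel()[:-1]
        print(round(l,3),"contrast in/out",(np.abs(f(.0305)-f(.022)).mean()+np.abs(f(.0305)-f(.039)).mean()).round(1))
E
```

```text
t 11.75 tcp [ 0.4868 -0.0265  0.3941] tooly deg -120.69 tilt -1.0 open mm 24.6 F [-0.8  0.4  1.7] ff 0.0
tool r 0.1556 tangential -0.0007 tip h 0.2211
crop origin 134 93 3
[(3610, 196, 173, np.float64(0.0847), np.float64(-0.3679)), (234, 272, 105, np.float64(0.1897), np.float64(0.008)), (296, 232, 44, np.float64(0.1908), np.float64(0.4257)), (1244, 14, 74, np.float64(0.1652), np.float64(1.9793)), (2292, 391, 29, np.float64(0.3387), np.float64(0.0627)), (104, 166, 4, np.float64(0.1893), np.float64(0.8381))]
-0.008 contrast in/out 48.4
-0.004 contrast in/out 52.5
0.0 contrast in/out 69.6
0.004 contrast in/out 59.8
0.008 contrast in/out 54.3
0.012 contrast in/out 66.4
0.016 contrast in/out 52.9
0.02 contrast in/out 53.6
0.024 contrast in/out 51.2
```

The ring sits best at the seated height at -0.419, the slice agrees at about -0.41, and the fingers are clear of the ring. Handing in.

```bash
python3 -c "
from cell import *
print(close_job())"
```

```text
the job is handed in; nothing more can be done
None
```

I handed the job in: the arm is on the microscope's side with the pin home in the very next hole (about -0.42 rad by camera), the fingers are clear of the ring, and no verdict came back; the tool can't tilt, so I hooked the ring with both fingertips loosely together under its top bar (pad force at most about 7 N).

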